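Scoop the whole milling balls out of the chips

ROBOT

A 7-joint arm with a two-finger parallel gripper is mounted at the origin on a cart in front of the work surface, level with it; the furniture and walls round the work are solid. World frame = base frame: x ahead of the robot, y to its left, z up, the work surface at z = 0. Lengths are in m, angles in rad, forces in N, time in s.
With the tool pointing down it reaches from about 0.425 to 0.925 m from the base axis. Payload 6.8 kg.
Tool frame: the origin (TCP) lies where the fingers leave the gripper's body, on its centre line; the fingertips stand 73 mm ahead of it and the grasp point (between the pads) lies 54 mm ahead of it; z points along the fingers, y is the line along which they close (so a half turn about z gives the same grasp; the last joint's range is limited). The gripper opens to 85 mm and grips with 20 to 120 N. Pads are 22 mm wide; open, the fingers measure 114 mm over their backs; the gripper's body (76 mm by 85 mm) begins 54 mm behind the grasp point. The pads swing forward as they close: fully open they stand 13 mm farther back than shut.
Start: joints at [-1.257, 0.477, 0.022, 1.555, -0.011, 1.109, -0.083], TCP at [0.276, 0.616, 0.304] pointing down, gripper open.
Joint ranges: [-2.96, 2.96], [-0.34, 2.1], [-1.41, 1.46], [0.24, 2.44], [-1.37, 4.51], [0.17, 1.92], [-2.96, 2.96]. Speed limits (rad/s): [2.39, 2.39, 3.14, 3.14, 3.14, 3.14, 3.14].

INTERFACE

Orientations are given as a rotation vector (axis times angle).
In Python, from bench import r, grab_frame, camera_info gives the robot as it stands.
- The arm moves only by the shell command python3 -m pendant 'ROWS' [OPENING] [FORCE]. ROWS is a JSON list of rows, 1 to 5 of them, each an object with the fields trans (a list: dx, dy, dz in m), rotvec (a list: a rotation vector rx, ry, rz in rad); a field left out counts as zero; each row is the pose to reach, as a shift and turn from the pose commanded when the command began, along the tool's axes at that moment; what a row does not reach only later rows make up. A row lasts 1/10 s, in which the tool goes at most 0.05 m and 0.15 rad, less where a joint would pass 70% of its speed; a pose out of reach is approached as far as the arm can. OPENING is the finger opening in m, set as the command begins (- or left out keeps the last). The fingers move at their own pace and stop on an object; FORCE is the grip in N (left out, the last holds). Time passes only in rows, so rows that do not move let the fingers close. It prints the time, the measured TCP pose, the force, the opening and the grip force at its end. Input that does not fit is refused with a message, and nothing moves.
- r.get_obs(): the state, without advancing time (a new reading comes with each control period).
- grab_frame(name): name is "side" or "top" or "wrist"; returns (picture, depth): 400x640x3 uint8, blue, green, red; 400x640 float32, m along the optical axis (not along the pixel's ray), 0 where there is no reading.
- camera_info(name): a dict with "camera_matrix" (3x3 intrinsics, pixels), "k1" (the pictures are not rectified: a ray, as slopes to the right and down, at radius r is drawn at 1 + k1 r^2 times it, then the intrinsics apply), "R" (3x3) and "t" (3): a world point X has camera coordinates R X + t. Camera axes: x right, y down, z forward; pixel columns grow to the right and rows downward; lengths in m; the calibration is good to about 2 mm. A picture is of the moment at which its call begins: read the wrist's pose just before it. camera_info takes no time and is no camera call; for the wrist camera it gives the pose at the moment of the call.
- r.hand_in(): hands the job in; it is judged then, once.
The state is a dict: "clock": time; "joints": joint angles; "qvel": joint speeds; "tau": joint torques, N m; "tcp_pos": TCP position; "orientation": TCP orientation; "contact_force": force on the tool from outside, world axes, zero at the start; "moment": the same for the moment, N m; "grip_width": finger opening in m; "gripper_force": force on a finger pad.
Only numpy, scipy, OpenCV 4.12 (cv2) and the standard library are available. Lean on these libraries where they do the work, as an engineer would, in place of code of your own. Each camera call takes 0.05 s, during which the arm holds its last target. There are 200 camera calls.

TASK

Holding the wire scoop by its black handle, scoop all three whole milling balls out of the long tray, so that the broken chips drop through the wires and stay in the tray. Stand the loaded scoop on the bare worktop and let go, then take it again by the loop over the basket and lower it into the steel basin, so that it stands flat on the basin floor with the three balls in it. Leave the things round about where they are.

Things in the scene. Friction and masses are not known exactly. Their poses are not given: they have to be found in the camera images.
- scoop: loose bare steel wire scoop, 150 g, standing level. Origin under the basket's middle, at its underside; x to the open front (facing the robot), z up. Five lengthwise 3.6 mm wire tines, 18 mm apart (14 mm gaps), from the tips at x=+45 mm to x=-54 mm, where they turn up to z=36 mm as the back. Outer width 90 mm, wire side rails. No low cross wires, so chips pass between the tines
- scoop_tip (a point): tip of the middle tine, x=+45, z=+1.8 mm in the scoop's frame. From the tips, which rest on the surface, the tines rise to a low hump (8 mm high on top) at x=+20 mm and fall again to the rear, so balls behind the hump stay in when the scoop stands level; tilt the tips up 0.3 to 0.4 rad to roll balls over the hump to the back
- scoop_handle (a point): middle of the scoop's black handle: a level bar along the scoop's x, 72 mm long, 18 mm wide (y), 16 mm high, centred at x=-117, y=0, z=+78 mm in the scoop's frame; bent wires lead from it down to the basket's rear top edge
- scoop_loop (a point): middle of the flat grip strip on top of the steel loop that arches over the basket: 44 mm long along the scoop's y, 10 mm thick (x), 14 mm high, centred at x=-10, y=0, z=+88 mm in the scoop's frame
- tray: fixed long grey open tray; origin under its centre, x along its length, toward the robot. Inside 226 (x) by 98 mm (y), narrowing to 85 mm over its last 27 mm at the +x end; floor 4 mm up, walls 4 mm thick with rolled rim (7 mm), 35 high. Balls and chips lie at x from +20 to +90 mm; the -x half starts empty. Tray and basin stand left and right of the scoop; which is on which side varies
- basin: fixed near-square steel washing basin, dry, with a drain disc; origin under its centre, x roughly toward the robot. Inside 136 (x) by 116 mm (y), floor 4 mm above the worktop, walls 4 mm thick with rolled rim (7 mm), 39 mm high. The scoop fits in with its x along the basin's x, its handle passing over the far wall
- ball_1_center (a point): one of three whole milling balls, plain white ceramic, 26 mm diameter, 50 g, polished and slippery (friction about 0.15); the point is its centre. They start in the half of the tray toward its +x end, mixed with the chips, and roll freely.
- ball_2_center (a point): one of three whole milling balls, plain white ceramic, 26 mm diameter, 50 g, polished and slippery (friction about 0.15); the point is its centre. They start in the half of the tray toward its +x end, mixed with the chips, and roll freely.
- ball_3_center (a point): one of three whole milling balls, plain white ceramic, 26 mm diameter, 50 g, polished and slippery (friction about 0.15); the point is its centre. They start in the half of the tray toward its +x end, mixed with the chips, and roll freely.
- chip_1: one of four broken-off chips, same white ceramic, a stub about 10 mm across and 6.5 mm high, 10 g; origin at the middle of its underside. It slips through the 14 mm gaps of the scoop.
- chip_2: one of four broken-off chips, same white ceramic, a stub about 10 mm across and 6.5 mm high, 10 g; origin at the middle of its underside. It slips through the 14 mm gaps of the scoop.
- chip_3: one of four broken-off chips, same white ceramic, a stub about 10 mm across and 6.5 mm high, 10 g; origin at the middle of its underside. It slips through the 14 mm gaps of the scoop.
- chip_4: one of four broken-off chips, same white ceramic, a stub about 10 mm across and 6.5 mm high, 10 g; origin at the middle of its underside. It slips through the 14 mm gaps of the scoop.
- dropper: bystander: small white dropper bottle, 38 mm wide, 90 mm high; origin under it
- cooler_box: bystander: small blue bench cooler with clear lid, 74x107x38 mm; origin under it
- beaker: bystander: clear plastic beaker, 96 mm wide, 100 mm high; origin under it

How it is judged:
By the outcome, as a careful person would: the job done as asked, in the order asked, and still so for the second after the job is handed in, with the robot touching nothing.
It also fails if it takes over 61 s, if anything falls off the work surface, if the arm or the gripper's body presses on something with over 40 N, if the wrist force passes 120 N, or if a joint passes its speed limit or range.

## Working session

There is one attempt and no reset: what is moved stays moved. The work goes in short steps, Python scripts to look and compute and a shell command to move; the robot and the scene stay as the last step left them, time stands still between calls to the robot, and variables do not carry over. Pictures are saved under pics/ and viewed, at most 10 in all, crops included, and the job is handed in when it is done.

```bash
ls; mkdir -p pics
cat > h.py <<'E'
import numpy as np, cv2
from bench import r, grab_frame, camera_info
from scipy.spatial.transform import Rotation as R
def ray(ci,u,v):
    K=ci["camera_matrix"];K=np.array(K)
    d=np.array([(u-K[0,2])/K[0,0],(v-K[1,2])/K[1,1]]);s=d.copy()
    for _ in range(20): s=d/(1+ci["k1"]*(s@s))
    return np.array([s[0],s[1],1.])
def pt(ci,u,v,z):  # intersect with height z
    Rm=np.array(ci["R"]);t=np.array(ci["t"]).ravel()
    c=-Rm.T@t; d=Rm.T@ray(ci,u,v)
    return c+d*(z-c[2])/d[2]
def dp(ci,u,v,depth):
    Rm=np.array(ci["R"]);t=np.array(ci["t"]).ravel()
    return Rm.T@(ray(ci,u,v)*depth-t)
def proj(ci,X):
    K=np.array(ci["camera_matrix"]);c=np.array(ci["R"])@np.array(X)+np.array(ci["t"]).ravel()
    s=c[:2]/c[2];s=s*(1+ci["k1"]*(s@s));return K[:2,:2]@s+K[:2,2]
E
python3 - <<'E'
from h import *
for n in ("top","side"):
    p,d=grab_frame(n);ci=camera_info(n)
    np.savez(f"{n}0.npz",p=p,d=d)
    cv2.imwrite(f"pics/{n}0.png",p)
    print(n,ci)
o=r.get_obs();print(o)
E
```

```text
pics
top {'camera_matrix': array([[375.98489503,   0.        , 315.43555952],
       [  0.        , 375.98489503, 198.67556442],
       [  0.        ,   0.        ,   1.        ]]), 'k1': 0.01727945603709263, 'R': array([[-2.61843646e-02, -9.99652925e-01, -2.89986668e-03],
       [-9.88882214e-01,  2.63267907e-02, -1.46351861e-01],
       [ 1.46377410e-01, -9.64503906e-04, -9.89228348e-01]]), 't': array([0.04465242, 0.53068859, 1.1870779 ])}
side {'camera_matrix': array([[440.62124552,   0.        , 313.03876484],
       [  0.        , 440.62124552, 201.18477515],
       [  0.        ,   0.        ,   1.        ]]), 'k1': 0.04226339099632186, 'R': array([[ 9.76432824e-01, -2.15821527e-01, -9.26798828e-05],
       [-1.31759750e-01, -5.95775219e-01, -7.92269687e-01],
       [ 1.70933637e-01,  7.73610339e-01, -6.10171070e-01]]), 't': array([-0.51439457,  0.1448995 ,  1.19645155])}
{'clock': 0.1, 'joints': array([-1.25708528,  0.47774396,  0.02235201,  1.55631259, -0.01150937,
        1.10929719, -0.08313465]), 'qvel': array([ 0.0006206 , -0.00201334,  0.00117952, -0.00256249, -0.00036947,
       -0.00025271, -0.00071721]), 'tau': array([ 5.84346300e-03, -5.97763002e+01,  1.61450800e+00, -2.81957245e+01,
        1.28842590e-02,  4.98247478e-03, -1.40730981e-05]), 'tcp_pos': array([0.27619552, 0.61547256, 0.30302212]), 'orientation': array([-6.57671081e-01, -3.07174720e+00,  2.53943271e-03]), 'contact_force': array([ 0.800373  , -0.10803557, -0.15391034]), 'moment': array([ 0.03253521, -0.00350601,  0.00725932]), 'gripper_force': 0.0, 'grip_width': 0.08555042118897445}
```

Run:
```python
from h import *
p=np.load("top0.npz")["p"]; cv2.imwrite("pics/topc.png",cv2.resize(p[60:360,120:520],None,fx=2,fy=2,interpolation=cv2.INTER_CUBIC))
```

```text
(no output)
```

View pics/topc.png

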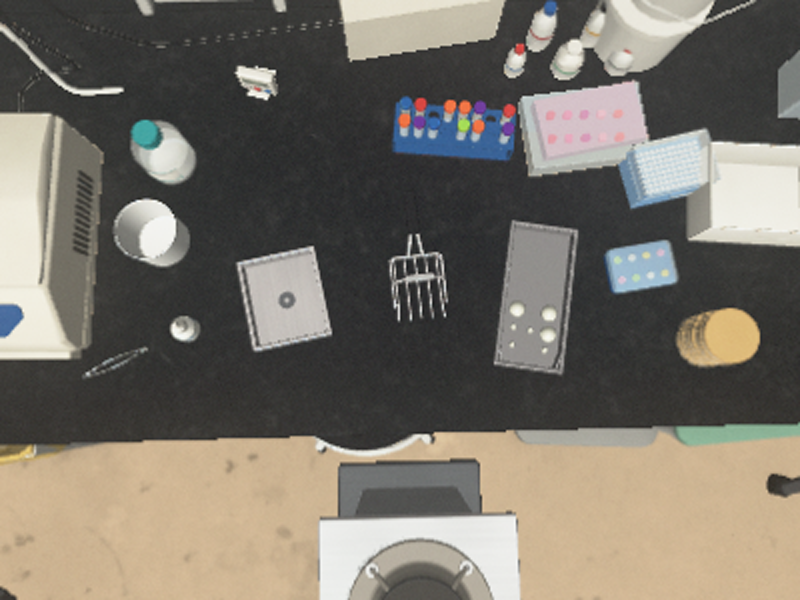

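View pics/side0.png

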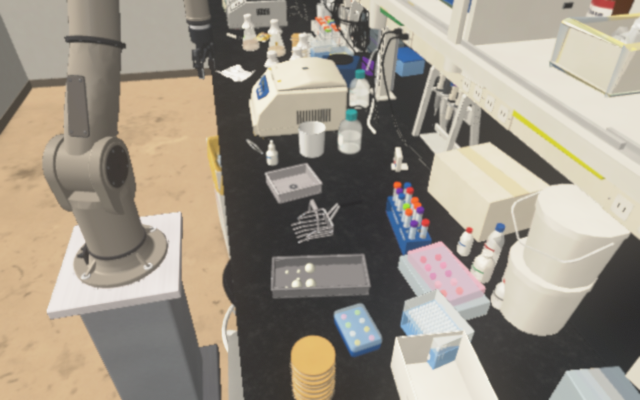

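The top view shows the basin on the left (crop corners 237,263 / 313,248 / 330,334 / 254,350) and the scoop in the middle (tips at row 318, loop at 420,277). The tray is on the right (513,222 / 577,230 / 562,373 / 495,364), with balls at (516,310), (548,314) and (548,335). The side view agrees.

Run:
```python
from h import *
ci=camera_info("top"); cs=camera_info("side")
f=lambda u,v,z: pt(ci,120+u/2,60+v/2,z)
for n,L,z in (("tray",[(513,222),(577,230),(562,373),(495,364)],.035),("basin",[(237,263),(313,248),(330,334),(254,350)],.039)):
    P=np.array([f(u,v,z) for u,v in L]);print(n,P[:,:2].round(4).tolist(),P.mean(0).round(4))
for b in [(516,310),(548,314),(548,335)]: print("ball",f(*b,.017).round(4))
for t in [(399,320),(411,320),(422,320),(433,319),(444,317)]: print("tip",f(*t,.002).round(4))
for t in [(404,279),(434,277)]: print("loop",f(*t,.09).round(4))
D=np.load("top0.npz")["d"]
# depth-based points near scoop above 6 mm
pts=[]
for v in range(60+165,60+330) :
  pass
for v in range(130,225):
  for u in range(300,350):
    if D[v,u]>0:
      q=dp(ci,u,v,D[v,u])
      if q[2]>.02: pts.append(list(q)+[u,v])
pts=np.array(pts);print(len(pts))
hp=pts[pts[:,2]>.07]; print(hp[hp[:,4].argsort()].round(3)[:,:].tolist())
```

```text
tray [[0.6193, -0.1735], [0.603, -0.2782], [0.37, -0.2395], [0.3871, -0.133]] [ 0.4949 -0.2061  0.035 ]
basin [[0.5621, 0.2815], [0.5838, 0.157], [0.442, 0.1312], [0.4195, 0.2537]] [0.5018 0.2059 0.039 ]
ball [ 0.4751 -0.1741  0.017 ]
ball [ 0.4671 -0.2264  0.017 ]
ball [ 0.4326 -0.2244  0.017 ]
tip [0.465  0.0189 0.002 ]
tip [ 0.4645 -0.0011  0.002 ]
tip [ 0.464  -0.0194  0.002 ]
tip [ 0.4652 -0.0378  0.002 ]
tip [ 0.468  -0.0562  0.002 ]
loop [0.521  0.0103 0.09  ]
loop [ 0.5229 -0.0367  0.09  ]
402
[[0.666, 0.006, 0.082, 322.0, 155.0], [0.666, 0.003, 0.081, 323.0, 155.0], [0.665, -0.0, 0.087, 324.0, 155.0], [0.664, -0.003, 0.089, 325.0, 155.0], [0.665, -0.007, 0.086, 326.0, 155.0], [0.662, 0.006, 0.084, 322.0, 156.0], [0.66, 0.003, 0.09, 323.0, 156.0], [0.661, -0.0, 0.086, 324.0, 156.0], [0.662, -0.003, 0.086, 325.0, 156.0], [0.662, -0.007, 0.084, 326.0, 156.0], [0.661, -0.01, 0.085, 327.0, 156.0], [0.659, 0.006, 0.084, 322.0, 157.0], [0.658, 0.003, 0.086, 323.0, 157.0], [0.658, -0.0, 0.086, 324.0, 157.0], [0.658, -0.003, 0.086, 325.0, 157.0], [0.658, -0.007, 0.085, 326.0, 157.0],
[... 6406 characters left out ...]
-0.011, 0.095, 329.0, 199.0], [0.521, -0.015, 0.094, 330.0, 199.0], [0.521, -0.018, 0.095, 331.0, 199.0], [0.521, -0.021, 0.095, 332.0, 199.0], [0.521, -0.024, 0.094, 333.0, 199.0], [0.521, -0.027, 0.094, 334.0, 199.0], [0.522, -0.03, 0.088, 335.0, 199.0], [0.522, -0.034, 0.087, 336.0, 199.0], [0.522, 0.023, 0.075, 318.0, 200.0], [0.521, 0.02, 0.08, 319.0, 200.0], [0.521, 0.016, 0.083, 320.0, 200.0], [0.52, 0.013, 0.086, 321.0, 200.0], [0.518, 0.007, 0.096, 323.0, 200.0], [0.518, 0.004, 0.095, 324.0, 200.0], [0.519, 0.001, 0.094, 325.0, 200.0], [0.519, -0.002, 0.091, 326.0, 200.0], [0.519, -0.005, 0.089, 327.0, 200.0], [0.52, -0.009, 0.084, 328.0, 200.0], [0.519, 0.023, 0.071, 318.0, 201.0]]
```

```bash
cat >> h.py <<'E'
def scoopR(psi,th=0):  # scoop frame: x heading psi, tips up th
    return R.from_euler('z',psi)*R.from_euler('y',-th)
# tool in scoop frame: s=+1 tool x = scoop x (y=-y); held at handle; loop grip turned by 90
def toolR(psi,th=0,a=0): # a: tool x heading in scoop frame
    return scoopR(psi,th)*R.from_euler('z',a)*R.from_euler('x',np.pi)
def row(pos,Rt):
    o=r.get_obs();R0=R.from_rotvec(o["orientation"]);d=R0.inv().apply(np.array(pos)-o["tcp_pos"])
    w=(R0.inv()*Rt).as_rotvec()
    print("row"," ".join(f"{x:.3f}" for x in np.r_[d,w]),"| dist %.3f ang %.2f"%(np.linalg.norm(d),np.linalg.norm(w)),"clk",round(o["clock"],2))
def hand(origin,psi,th=0,a=np.pi,pt=(-.117,0,.078),extra=0.0,aim=.054): # TCP for scoop origin pose
    S=scoopR(psi,th);T=toolR(psi,th,a)
    return np.array(origin)+S.apply(pt)-T.apply([0,0,aim+extra]),T
E
python3 - <<'E'
from h import *
o=r.get_obs();R0=R.from_rotvec(o["orientation"]);print(R0.as_matrix().round(3))
psi=np.pi+.09
for a in (0,np.pi):
    p,T=hand([.632,-.0035,0]+scoopR(psi).apply([.117,0,0]),psi,a=a,extra=.08);print(p.round(3));row(p,T)
E
```

```text
[[-0.912  0.409 -0.001]
 [ 0.409  0.912 -0.002]
 [-0.    -0.002 -1.   ]]
[ 0.632 -0.004  0.212]
row -0.578 -0.419 0.092 -0.002 -0.000 -0.512 | dist 0.720 ang 0.51 clk 0.1
[ 0.632 -0.003  0.212]
row -0.578 -0.419 0.092 -0.000 0.002 2.630 | dist 0.720 ang 2.63 clk 0.1
```

```bash
python3 -m pendant '[{"trans": [-0.04,-0.028,0.004]},{"trans": [-0.08,-0.056,0.01]},{"trans": [-0.12,-0.084,0.015]},{"trans": [-0.16,-0.112,0.02]},{"trans": [-0.19,-0.14,0.03]}]' 0.085
python3 -m pendant '[{"trans": [-0.04,-0.028,0.004]},{"trans": [-0.08,-0.056,0.01]},{"trans": [-0.12,-0.084,0.015]},{"trans": [-0.16,-0.112,0.02]},{"trans": [-0.19,-0.14,0.03]}]'
python3 -m pendant '[{"trans": [-0.04,-0.028,0.004]},{"trans": [-0.08,-0.056,0.01]},{"trans": [-0.12,-0.084,0.015]},{"trans": [-0.16,-0.112,0.02]},{"trans": [-0.19,-0.14,0.03]}]'
python3 -m pendant '[{"rotvec": [0,0,-0.15]},{"rotvec": [0,0,-0.3]},{"rotvec": [0,0,-0.45]},{"rotvec": [0,0,-0.51]},{"rotvec": [0,0,-0.51]}]'
python3 - <<'E'
from h import *
psi=np.pi+.09
p,T=hand([.632,-.0035,0]+scoopR(psi).apply([.117,0,0]),psi,a=0,extra=.08);row(p,T);print(r.get_obs()["joints"].round(2))
p,d=grab_frame("wrist");cv2.imwrite("pics/w1.png",p);np.savez("w1.npz",p=p,d=d,**camera_info("wrist"))
E
```

```text
clock: 0.6
tcp_pos: [0.3943, 0.4078, 0.274]
orientation: [0.661, 3.07, 0.001]
contact_force: [0.9, -0.0, 0.1]
grip_width: 0.0854
gripper_force: 0.0
clock: 1.1
tcp_pos: [0.5101, 0.2023, 0.2441]
orientation: [0.66, 3.07, 0.001]
contact_force: [0.3, 0.6, 0.6]
grip_width: 0.0848
gripper_force: 0.0
clock: 1.6
tcp_pos: [0.626, -0.0032, 0.214]
orientation: [0.659, 3.07, -0.0]
contact_force: [0.6, 0.2, 0.3]
grip_width: 0.0851
gripper_force: 0.0
clock: 2.1
tcp_pos: [0.6242, -0.0009, 0.2135]
orientation: [0.139, -3.138, -0.0]
contact_force: [0.4, 0.4, -0.2]
grip_width: 0.0849
gripper_force: 0.0
row -0.008 -0.003 0.001 0.000 -0.001 -0.002 | dist 0.008 ang 0.00 clk 2.1
[-0.17  0.49  0.09  1.77 -0.05  0.89  1.61]
```

View pics/w1.png

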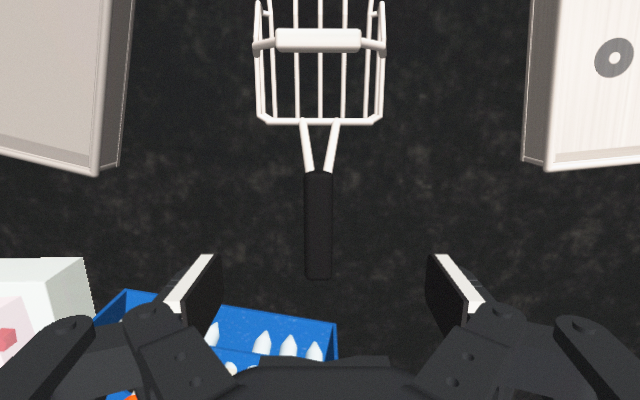

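Wrist view: the black handle runs from (318,172) to (318,278), aligned with the tool. The loop strip is at (276..361, 40), and the blue rack starts at row 300.

Run:
```python
from h import *
z=dict(np.load("w1.npz"));D=z["d"]
for n,u,v,h in (("h0",318,173,.086),("h1",318,277,.086),("l0",276,40,.095),("l1",361,40,.095),("rackL",128,292,.04),("rackR",335,322,.04),("back l",262,122,.036),("back r",378,122,.036)):
    print(n,pt(z,u,v,h).round(4), dp(z,u,v+2,D[v+2,u]).round(4))
# rack height from top
t=np.load("top0.npz")["d"];ci=camera_info("top")
q=np.array([dp(ci,u,v,t[v,u]) for v in range(105,145) for u in range(312,380) if t[v,u]>0]);q=q[q[:,2]>.02]
print("rack minx",q[:,0].min(),"maxz",q[:,2].max(), [ (round(x,3),q[(q[:,0]<x+.01)&(q[:,0]>x)][:,2].max().round(3)) for x in np.arange(.66,.76,.01) if ((q[:,0]<x+.01)&(q[:,0]>x)).any()])
```

```text
h0 [ 0.5949 -0.0054  0.086 ] [ 0.5965 -0.0053  0.0842]
h1 [6.624e-01 3.000e-04 8.600e-02] [6.646e-01 4.000e-04 8.460e-02]
l0 [ 0.5272 -0.032   0.095 ] [ 0.528  -0.0322  0.0935]
l1 [0.5235 0.0105 0.095 ] [0.5231 0.0113 0.0868]
rackL [ 0.7134 -0.1474  0.04  ] [ 0.7393 -0.1688  0.0036]
rackR [0.7271 0.0189 0.04  ] [0.7569 0.0231 0.0011]
back l [ 0.5722 -0.0476  0.036 ] [ 5.763e-01 -5.360e-02  3.000e-04]
back r [0.565  0.0338 0.036 ] [ 0.5682  0.0399 -0.001 ]
rack minx 0.7357654870770071 maxz 0.12044707514956499 [(np.float64(0.73), np.float64(0.063)), (np.float64(0.74), np.float64(0.113)), (np.float64(0.75), np.float64(0.117))]
```

```bash
python3 -m pendant '[{"trans": [-0.006,-0.002,0.03]},{"trans": [-0.006,-0.002,0.065]},{"trans": [-0.006,-0.002,0.083]},{"trans": [-0.006,-0.002,0.083]}]'
python3 -m pendant '[{},{},{},{},{}]' 0.0 90
python3 - <<'E'
from h import *
o=r.get_obs();print(o["joints"].round(2),o["contact_force"],o["grip_width"])
t=np.load("top0.npz")["d"];ci=camera_info("top")
q=np.array([dp(ci,u,v,t[v,u]) for v in range(100,160) for u in range(375,520) if t[v,u]>0]);q=q[q[:,2]>.01]
for x in np.arange(.60,.78,.02):
  m=(q[:,0]<x+.02)&(q[:,0]>x); 
  if m.any(): print(round(x,2),"zmax",q[m][:,2].max().round(3),"y",q[m][:,1].min().round(3),q[m][:,1].max().round(3))
E
```

```text
clock: 2.55
tcp_pos: [0.6285, -0.0021, 0.1278]
orientation: [0.136, -3.133, 0.001]
contact_force: [-1.6, -0.1, 0.0]
grip_width: 0.0853
gripper_force: 0.0
clock: 3.05
tcp_pos: [0.6309, -0.0022, 0.1317]
orientation: [-0.138, 3.137, 0.0]
contact_force: [0.3, 1.0, 1.7]
grip_width: 0.0164
gripper_force: 87.6
[-0.15  0.6   0.08  1.8  -0.07  0.74  1.62] [0.34723916 0.97904201 1.74856747] 0.016388004681219807
0.62 zmax 0.105 y -0.472 -0.47
0.64 zmax 0.104 y -0.475 -0.373
0.66 zmax 0.102 y -0.559 -0.37
0.68 zmax 0.104 y -0.535 -0.366
0.7 zmax 0.103 y -0.66 -0.207
0.72 zmax 0.105 y -0.568 -0.171
0.74 zmax 0.113 y -0.483 -0.163
0.76 zmax 0.111 y -0.387 -0.164
0.78 zmax 0.115 y -0.67 -0.164
```

```bash
python3 -m pendant '[{"trans": [0,0,-0.03]},{"trans": [0,0,-0.06]},{"trans": [0,0,-0.08]}]'
python3 - <<'E'
from h import *
row(*hand([.540,-.2137,.08],np.pi-.169,a=0))
E
```

```text
clock: 3.35
tcp_pos: [0.6311, -0.0022, 0.213]
orientation: [-0.138, 3.136, 0.0]
contact_force: [-0.4, 0.8, -1.8]
grip_width: 0.0164
gripper_force: 88.2
row -0.004 -0.232 0.001 0.000 0.002 0.257 | dist 0.232 ang 0.26 clk 3.35
```

```bash
python3 -m pendant '[{"trans": [0,-0.045,0],"rotvec": [0,0,0.05]},{"trans": [0,-0.09,0],"rotvec": [0,0,0.1]},{"trans": [0,-0.14,0],"rotvec": [0,0,0.15]},{"trans": [-0.002,-0.19,0],"rotvec": [0,0,0.2]},{"trans": [-0.004,-0.232,0.001],"rotvec": [0,0,0.257]}]'
python3 -m pendant '[{},{}]'
python3 - <<'E'
from h import *
row(*hand([.540,-.2137,.08],np.pi-.169,a=0))
p,d=grab_frame("wrist");np.savez("w2.npz",p=p,d=d,**camera_info("wrist"))
q,d2=grab_frame("top");np.savez("t2.npz",p=q,d=d2)
a=cv2.resize(q[150:260,350:430],None,fx=4,fy=4,interpolation=cv2.INTER_CUBIC)
b=p
im=np.zeros((600,800,3),np.uint8);im[:b.shape[0]*1,:480]=cv2.resize(b,(480,300)).repeat(1,0)[:400] if False else 0
cv2.imwrite("pics/w2.png",p)
E
```

```text
clock: 3.85
tcp_pos: [0.6546, -0.2362, 0.2102]
orientation: [0.271, 3.129, -0.002]
contact_force: [1.7, 0.4, -0.7]
grip_width: 0.0163
gripper_force: 88.2
clock: 4.05
tcp_pos: [0.6544, -0.2345, 0.2095]
orientation: [-0.269, -3.129, 0.0]
contact_force: [0.7, 1.3, -1.1]
grip_width: 0.0164
gripper_force: 88.2
row -0.001 0.001 -0.002 -0.000 -0.001 -0.003 | dist 0.003 ang 0.00 clk 4.05
```

View pics/w2.png

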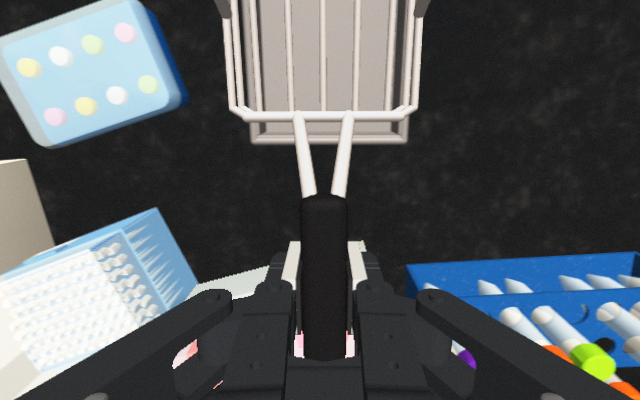

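Wrist view: the scoop is over the tray. The tray's far outer corners are at (250,143) and (408,143), and the scoop's back ends are at (232,108) and (417,108).

Run:
```python
from h import *
z=dict(np.load("w2.npz"))
o=r.get_obs();T=toolR(np.pi-.169,0,0);S=scoopR(np.pi-.169)
org=o["tcp_pos"]-(hand([0,0,0],np.pi-.169,a=0)[0]);print("org",org)
for n,u,v,h in (("TL",250,143,.033),("TR",408,143,.033),("SBL",232,108,.114),("SBR",417,108,.114),("hL",302,200,.164),("hR",347,200,.164)):
    X=pt(z,u,v,h);print(n,X.round(4),"in scoop frame",S.inv().apply(X-org).round(4))
ci=camera_info("top");t=np.load("t2.npz")
cv2.imwrite("pics/t2.png",cv2.resize(t["p"][155:255,355:425],None,fx=6,fy=6,interpolation=cv2.INTER_CUBIC))
```

```text
org [ 0.53979241 -0.21153262  0.07758352]
TL [ 0.6053 -0.2758  0.033 ] in scoop frame [-0.0753  0.0523 -0.0446]
TR [ 0.624  -0.1647  0.033 ] in scoop frame [-0.0752 -0.0603 -0.0446]
SBL [ 0.5818 -0.2618  0.114 ] in scoop frame [-0.0499  0.0425  0.0364]
SBR [ 0.5961 -0.1771  0.114 ] in scoop frame [-0.0497 -0.0434  0.0364]
hL [ 0.6173 -0.2324  0.164 ] in scoop frame [-0.0799  0.0075  0.0864]
hR [ 0.62   -0.2169  0.164 ] in scoop frame [-0.0799 -0.0082  0.0864]
```

View pics/t2.png

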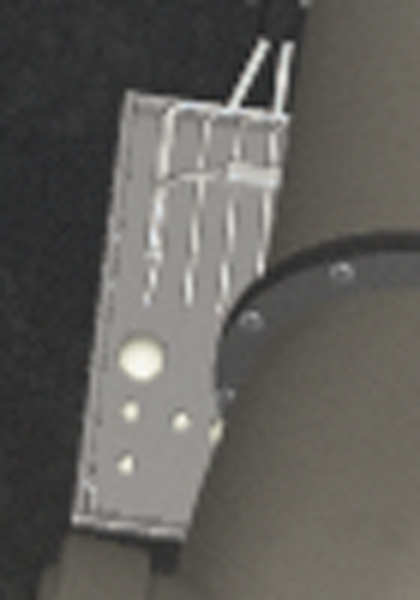

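Run:
```python
from h import *
ci=camera_info("top");S=scoopR(np.pi-.169);org=np.array([0.5398,-.2115,.0776])
g=lambda x,y,z: S.inv().apply(pt(ci,355+x/6-.4,155+y/6-.4,z)-org).round(4)
print("tip1",g(148,303,.0796),"tip2",g(188,304,.0796),"tip3",g(222,312,.0796))
print("farL",g(127,93,.034),"nearL",g(75,523,.034),"nearR",g(183,540,.034),"ball",g(142,358,.017))
print("loop L",g(230,165,.17),"backL",g(166,106,.114))
# tray edges by depth in wrist
z=dict(np.load("w2.npz"));D=z["d"]
for v in (118,125,132,138):
  q=[(u,S.inv().apply(dp(z,u,v,D[v,u])-org)) for u in range(225,440)]
  zz=[(u,round(a[1],4),round(a[2]+org[2],3)) for u,a in q]
  m=[t for t in zz if .02<t[2]<.045]; print(v,m[:2],m[-2:])
```

```text
tip1 [ 0.0464 -0.035   0.002 ] tip2 [ 0.0439 -0.0142  0.002 ] tip3 [0.0456 0.0039 0.002 ]
farL [-0.075  -0.0534 -0.0436] nearL [ 0.1631 -0.0529 -0.0436] nearR [ 0.1638  0.0053 -0.0436] ball [ 0.0675 -0.0254 -0.0606]
loop L [-0.0128 -0.0168  0.0924] backL [-0.0512 -0.0429  0.0364]
118 [(404, np.float64(-0.0562), np.float64(0.033)), (405, np.float64(-0.0569), np.float64(0.033))] [(405, np.float64(-0.0569), np.float64(0.033)), (406, np.float64(-0.0577), np.float64(0.033))]
125 [(249, np.float64(0.0522), np.float64(0.034)), (250, np.float64(0.0514), np.float64(0.034))] [(405, np.float64(-0.0571), np.float64(0.034)), (406, np.float64(-0.0583), np.float64(0.032))]
132 [(249, np.float64(0.0527), np.float64(0.032)), (250, np.float64(0.0517), np.float64(0.034))] [(404, np.float64(-0.0568), np.float64(0.033)), (405, np.float64(-0.0578), np.float64(0.032))]
138 [(249, np.float64(0.0531), np.float64(0.032)), (250, np.float64(0.0522), np.float64(0.033))] [(404, np.float64(-0.057), np.float64(0.034)), (405, np.float64(-0.058), np.float64(0.033))]
```

```bash
python3 -m pendant '[{"trans": [0,0.0015,0.02]},{"trans": [0,0.0015,0.04]},{"trans": [0,0.0015,0.055]},{"trans": [0,0.0015,0.065]},{"trans": [0,0.0015,0.067]}]'
python3 -m pendant '[{"trans": [0,0,0.003]},{"trans": [0,0,0.005]},{"trans": [0,0,0.006]}]'
python3 - <<'E'
from h import *
o=r.get_obs();print(o["contact_force"],o["moment"]);row(*hand([.540,-.2137,.004],np.pi-.169,a=0))
p,d=grab_frame("top");np.savez("t3.npz",p=p,d=d)
q,d=grab_frame("side");np.savez("s3.npz",p=q,d=d)
a=cv2.resize(p[155:255,355:425],None,fx=6,fy=6,interpolation=cv2.INTER_CUBIC)
b=cv2.resize(q[235:305,250:380],None,fx=2.9,fy=2.9,interpolation=cv2.INTER_CUBIC)
im=np.zeros((600,800,3),np.uint8);im[:,:420]=a;im[:b.shape[0],421:421+b.shape[1]]=b;cv2.imwrite("pics/t3.png",im)
E
```

```text
clock: 4.65
tcp_pos: [0.6548, -0.2304, 0.1415]
orientation: [-0.263, -3.128, -0.001]
contact_force: [-0.6, -0.2, -1.7]
grip_width: 0.0162
gripper_force: 88.2
clock: 4.95
tcp_pos: [0.6555, -0.2316, 0.1374]
orientation: [0.265, 3.129, -0.0]
contact_force: [0.1, -0.5, -1.5]
grip_width: 0.0168
gripper_force: 88.2
[ 0.13182307 -0.54608894 -1.49016172] [ 0.00978439 -0.05741985 -0.02222154]
row -0.000 -0.002 0.001 -0.000 0.001 0.000 | dist 0.002 ang 0.00 clk 4.95
```

View pics/t3.png

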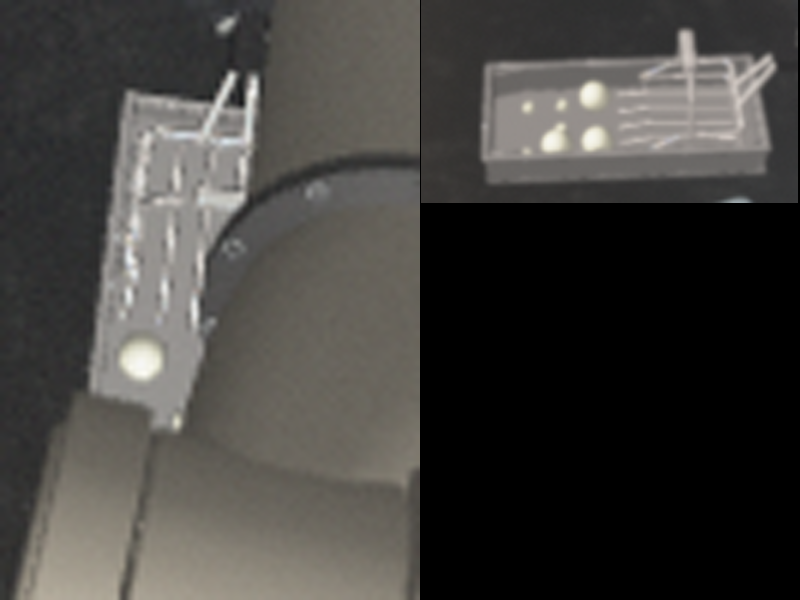

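The scoop stands inside the tray with its tips just behind the balls. Now I'll push forward.

```bash
python3 -m pendant '[{"trans": [0,0,0.001]},{"trans": [0.004,0,0.002]},{"trans": [0.012,0,0.002]},{"trans": [0.022,0,0.002]},{"trans": [0.032,0,0.002]}]'
python3 -m pendant '[{"trans": [0.01,0,0]},{"trans": [0.02,0,0]},{"trans": [0.03,0,0]},{"trans": [0.04,0,0]},{"trans": [0.045,0,0]}]'
python3 - <<'E'
from h import *
o=r.get_obs();print(o["contact_force"],o["moment"])
S=scoopR(np.pi-.169);print(S.inv().apply(o["tcp_pos"]-[.6555,-.2316,.1374]))
q,d=grab_frame("side")
cv2.imwrite("pics/s4.png",cv2.resize(q[245:305,260:380],None,fx=6,fy=6,interpolation=cv2.INTER_CUBIC))
E
```

```text
clock: 5.55
tcp_pos: [0.6239, -0.2262, 0.136]
orientation: [0.265, 3.127, -0.001]
contact_force: [6.1, -1.0, 4.9]
grip_width: 0.0163
gripper_force: 89.1
clock: 6.05
tcp_pos: [0.5791, -0.2186, 0.1359]
orientation: [0.265, 3.128, -0.001]
contact_force: [6.5, -0.8, 4.7]
grip_width: 0.0166
gripper_force: 89.3
[ 6.53973639 -0.81397876  4.73454364] [-0.11749497 -1.04613125  0.01368111]
[ 7.74618799e-02  1.85474627e-05 -1.52395812e-03]
```

View pics/s4.png

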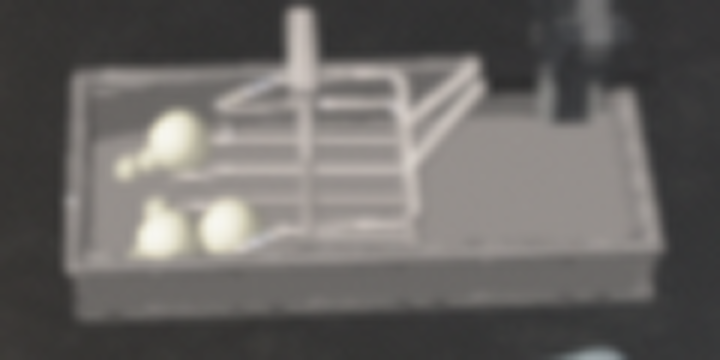

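The balls are being gathered ahead of the tips. I'll continue to the end wall.

```bash
python3 -m pendant '[{"trans": [0.007,0,0]},{"trans": [0.014,0,0]},{"trans": [0.02,0,0]},{"trans": [0.025,0,0]},{"trans": [0.025,0,0]}]'
python3 -m pendant '[{"trans": [0.004,0,0]},{"trans": [0.007,0,0]},{"trans": [0.007,0,0]}]'
python3 - <<'E'
from h import *
o=r.get_obs();print(o["contact_force"],o["moment"])
S=scoopR(np.pi-.169);print(S.inv().apply(o["tcp_pos"]-[.6555,-.2316,.1374]))
q,d=grab_frame("side")
cv2.imwrite("pics/s5.png",cv2.resize(q[245:305,260:380],None,fx=6,fy=6,interpolation=cv2.INTER_CUBIC))
E
```

```text
clock: 6.6
tcp_pos: [0.555, -0.2144, 0.1359]
orientation: [0.265, 3.127, -0.001]
contact_force: [5.2, -1.4, 5.5]
grip_width: 0.0166
gripper_force: 88.9
clock: 6.9
tcp_pos: [0.5522, -0.2139, 0.1376]
orientation: [0.263, 3.118, -0.003]
contact_force: [11.5, -2.3, 5.2]
grip_width: 0.0167
gripper_force: 89.0
[11.53174195 -2.26140465  5.21369091] [-0.58935986 -2.34490565 -0.03776713]
[ 1.04823716e-01 -3.85355998e-05  2.38861361e-04]
```

View pics/s5.png

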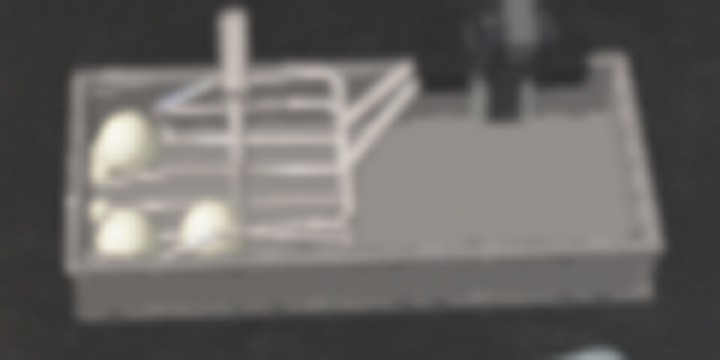

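```bash
python3 -m pendant '[{"trans": [0.002,0.002,0]},{"trans": [0.004,-0.002,0]},{"trans": [0.005,0.002,0]},{"trans": [0.006,-0.002,0]},{"trans": [0.006,0,0]}]'
python3 - <<'E'
from h import *
o=r.get_obs();print(o["contact_force"],o["moment"])
S=scoopR(np.pi-.169);print(S.inv().apply(o["tcp_pos"]-[.6555,-.2316,.1374]))
print((scoopR(np.pi-.169).inv()*R.from_rotvec(o["orientation"])*R.from_euler('x',np.pi)).as_rotvec())
E
```

```text
clock: 7.45
tcp_pos: [0.5455, -0.2128, 0.1371]
orientation: [0.265, 3.12, -0.002]
contact_force: [11.7, -2.8, 4.9]
grip_width: 0.0165
gripper_force: 89.1
[11.73816355 -2.8184909   4.88190569] [-0.50909531 -2.41924439 -0.12577817]
[ 1.11553808e-01 -3.38521941e-05 -2.85575613e-04]
[ 0.00038388  0.01039586 -0.00050695]
```

```bash
python3 -m pendant '[{"trans": [0.002,0.001,0]},{"trans": [0.003,-0.001,0]},{"trans": [0.004,0,0]},{"trans": [0.004,0,0]}]'
python3 - <<'E'
from h import *
o=r.get_obs();print(o["contact_force"],o["moment"])
S=scoopR(np.pi-.169);print(S.inv().apply(o["tcp_pos"]-[.6555,-.2316,.1374]))
q,d=grab_frame("side")
cv2.imwrite("pics/s6.png",cv2.resize(q[245:305,260:380],None,fx=6,fy=6,interpolation=cv2.INTER_CUBIC))
E
```

```text
clock: 7.85
tcp_pos: [0.5444, -0.2124, 0.1385]
orientation: [0.263, 3.114, -0.004]
contact_force: [16.7, -2.4, 6.7]
grip_width: 0.0165
gripper_force: 89.4
[16.68462488 -2.37037445  6.7100693 ] [-0.52722573 -3.48554822 -0.1293387 ]
[ 0.11269461 -0.00020239  0.00111464]
```

View pics/s6.png

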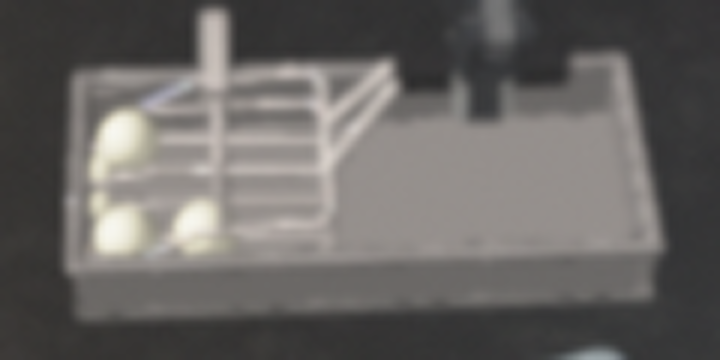

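Tips are at the end wall and the third ball is already over the hump. Next I tilt the tips up about the heel.

```bash
python3 -m pendant '[{"trans": [-0.005,0,0.001],"rotvec": [0,0.04,0]},{"trans": [-0.0096,0,0.0032],"rotvec": [0,0.075,0]},{"trans": [-0.014,0,0.0055],"rotvec": [0,0.11,0]},{"trans": [-0.0185,0,0.0079],"rotvec": [0,0.15,0]},{"trans": [-0.023,0,0.011],"rotvec": [0,0.185,0]}]'
python3 - <<'E'
from h import *
o=r.get_obs();print(o["contact_force"],o["moment"])
q=(scoopR(np.pi-.169).inv()*R.from_rotvec(o["orientation"])*R.from_euler('x',np.pi)).as_rotvec();print(q)
row(*hand([.5478,-.2128,.1365]-np.array([0,0,.132])-scoopR(np.pi-.169).apply([-.117,0,0])+np.array([0,0,.006])+scoopR(np.pi-.169).apply([-.054,0,0])-scoopR(np.pi-.169,.38).apply([-.054,0,0]),np.pi-.169,.38,a=0))
E
```

```text
clock: 8.4
tcp_pos: [0.5646, -0.216, 0.1258]
orientation: [-0.249, -2.956, -0.021]
contact_force: [10.7, -0.9, 5.4]
grip_width: 0.0165
gripper_force: 89.3
[10.65638243 -0.90717175  5.398726  ] [-0.46851526 -2.90824421 -0.0113203 ]
[ 0.00082146 -0.17550847  0.0005972 ]
row -0.030 0.000 0.011 -0.001 0.204 0.000 | dist 0.032 ang 0.20 clk 8.4
```

```bash
python3 -m pendant '[{"trans": [-0.005,0,0.0025],"rotvec": [0,0.04,0]},{"trans": [-0.01,0,0.005],"rotvec": [0,0.08,0]},{"trans": [-0.016,0,0.007],"rotvec": [0,0.12,0]},{"trans": [-0.023,0,0.009],"rotvec": [0,0.16,0]},{"trans": [-0.03,0,0.011],"rotvec": [0,0.2,0]}]'
python3 -m pendant '[{},{},{}]'
python3 - <<'E'
from h import *
o=r.get_obs();print(o["contact_force"],o["moment"],o["joints"].round(2))
q,d=grab_frame("side")
cv2.imwrite("pics/s7.png",cv2.resize(q[240:305,260:380],None,fx=6,fy=6,interpolation=cv2.INTER_CUBIC))
E
```

```text
clock: 8.9
tcp_pos: [0.5856, -0.2195, 0.1064]
orientation: [-0.232, -2.742, -0.046]
contact_force: [-0.0, -0.6, -3.7]
grip_width: 0.0165
gripper_force: 88.1
clock: 9.2
tcp_pos: [0.5863, -0.2199, 0.1073]
orientation: [-0.233, -2.747, -0.046]
contact_force: [0.3, 0.3, -2.7]
grip_width: 0.0165
gripper_force: 88.0
[ 0.32659044  0.3260216  -2.74867255] [-0.18257937 -1.02596507  0.11419708] [ 0.12  0.79  0.19  1.58 -0.1   1.17  1.74]
```

View pics/s7.png

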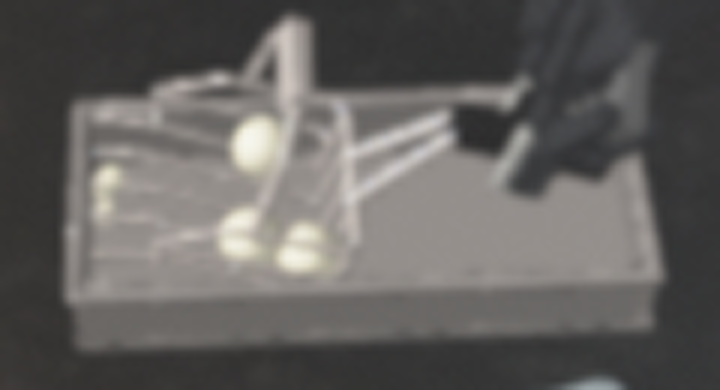

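All three balls lie behind the hump in the tilted scoop, and two chips are visible at the end wall. No picture views remain, so from here I use image code. Next I lift, with a small shake over the tray.

```bash
python3 - <<'E'
from h import *
o=r.get_obs();R0=R.from_rotvec(o["orientation"]);print(R0.inv().apply([0,0,.01]).round(4))
E
python3 -m pendant '[{"trans": [-0.004,0,-0.01]},{"trans": [-0.008,0,-0.02]},{"trans": [-0.012,0,-0.03]},{"trans": [-0.012,0.003,-0.03]},{"trans": [-0.012,-0.003,-0.03]}]'
python3 -m pendant '[{"trans": [0,0.006,0]},{},{"trans": [0,0.006,0]},{"trans": [0,0.003,0]}]'
python3 - <<'E'
from h import *
o=r.get_obs();print(o["tcp_pos"],o["contact_force"])
q,d=grab_frame("side");np.savez("s8.npz",p=q,d=d);cs=camera_info("side")
g=q[240:305,260:380].min(axis=2);m=(g>195).astype(np.uint8)
n,l,st,c=cv2.connectedComponentsWithStats(m)
psi=np.pi-.169;C=np.array([.495,-.206,0]);S=scoopR(psi)
for i in range(1,n):
    if st[i,4]>=2:
        u,v=c[i]+[260,240];dd=d[int(round(v)),int(round(u))];X=dp(cs,u,v,dd)
        print(st[i,4],(u.round(1),v.round(1)),"tray frame",S.inv().apply(X-C).round(3))
E
```

```text
[ 0.0038  0.     -0.0093]
clock: 9.75
tcp_pos: [0.6102, -0.2249, 0.1311]
orientation: [-0.229, -2.749, -0.047]
contact_force: [0.1, 0.6, -3.6]
grip_width: 0.0168
gripper_force: 88.2
clock: 10.15
tcp_pos: [0.61, -0.2222, 0.1306]
orientation: [-0.231, -2.748, -0.047]
contact_force: [-0.1, -0.4, -2.9]
grip_width: 0.0168
gripper_force: 88.2
[ 0.60998239 -0.22215967  0.13058   ] [-0.06091823 -0.44674799 -2.86435578]
20 (np.float64(317.6), np.float64(257.6)) tray frame [0.004 0.032 0.114]
4 (np.float64(327.8), np.float64(257.2)) tray frame [-0.024 -0.014  0.069]
27 (np.float64(308.8), np.float64(270.9)) tray frame [0.025 0.042 0.082]
7 (np.float64(319.7), np.float64(270.6)) tray frame [-0.002  0.021  0.06 ]
17 (np.float64(318.7), np.float64(274.6)) tray frame [0.001 0.029 0.054]
2 (np.float64(282.0), np.float64(275.5)) tray frame [ 0.092 -0.013  0.01 ]
```

```bash
python3 -m pendant '[{"trans": [0.006,0,-0.015]},{"trans": [0.013,0,-0.033]},{"trans": [0.021,0,-0.051]},{"trans": [0.028,0,-0.068]},{"trans": [0.03,0,-0.074]}]'
python3 - <<'E'
from h import *
o=r.get_obs();print(o["tcp_pos"],o["contact_force"])
cs=camera_info("side");psi=np.pi-.169;C=np.array([.495,-.206,0]);S=scoopR(psi)
q,d=grab_frame("side");np.savez("s9.npz",p=q,d=d)
g=q.min(axis=2)
for th in (150,175):
  n,l,st,c=cv2.connectedComponentsWithStats((g>th).astype(np.uint8))
  print(th)
  for i in range(1,n):
    u,v=c[i]
    if st[i,4]>=2 and 255<u<385 and 200<v<305:
        ys,xs=np.where(l==i);dd=np.median(d[ys,xs]);X=S.inv().apply(dp(cs,u,v,dd)-C)
        Y=S.inv().apply(pt(cs,u,v,.008)-C)
        print(st[i,4],(u.round(1),v.round(1)),X.round(3),"if floor",Y.round(3)[:2])
row(*hand([.524,-.012,.09],np.pi+.09,.25,a=0))
E
```

```text
clock: 10.7
tcp_pos: [0.6106, -0.2242, 0.2139]
orientation: [-0.233, -2.752, -0.044]
contact_force: [-0.7, 0.0, -3.1]
grip_width: 0.0167
gripper_force: 88.3
[ 0.61061585 -0.22421863  0.21388858] [-0.66735436  0.04146234 -3.0676162 ]
150
305 (np.float64(316.6), np.float64(238.1)) [0.006 0.02  0.165] if floor [-0.004 -0.151]
2 (np.float64(299.5), np.float64(222.0)) [ 0.044 -0.041  0.162] if floor [ 0.042 -0.224]
128 (np.float64(334.5), np.float64(234.0)) [-0.037 -0.003  0.155] if floor [-0.056 -0.166]
11 (np.float64(357.5), np.float64(232.8)) [-0.089  0.01   0.168] if floor [-0.122 -0.168]
29 (np.float64(276.8), np.float64(273.0)) [ 0.105 -0.025  0.007] if floor [ 0.105 -0.025]
18 (np.float64(281.9), np.float64(275.7)) [ 0.092 -0.015  0.008] if floor [ 0.092 -0.014]
175
24 (np.float64(318.2), np.float64(215.9)) [ 0.002 -0.001  0.213] if floor [-0.014 -0.249]
24 (np.float64(335.5), np.float64(230.7)) [-0.04  -0.008  0.161] if floor [-0.06 -0.18]
44 (np.float64(319.2), np.float64(233.8)) [-0.002 -0.02   0.141] if floor [-0.012 -0.169]
3 (np.float64(327.7), np.float64(229.3)) [-0.023 -0.029  0.147] if floor [-0.038 -0.187]
26 (np.float64(336.3), np.float64(235.6)) [-0.04   0.008  0.16 ] if floor [-0.06  -0.159]
45 (np.float64(309.5), np.float64(246.7)) [0.023 0.032 0.15 ] if floor [ 0.017 -0.118]
42 (np.float64(320.1), np.float64(249.6)) [-0.001  0.032  0.14 ] if floor [-0.011 -0.105]
4 (np.float64(276.5), np.float64(270.5)) [ 0.106 -0.031  0.011] if floor [ 0.106 -0.033]
6 (np.float64(276.5), np.float64(274.5)) [ 0.106 -0.018  0.009] if floor [ 0.106 -0.019]
7 (np.float64(282.0), np.float64(275.7)) [ 0.092 -0.014  0.009] if floor [ 0.092 -0.014]
row -0.028 0.232 0.015 0.080 -0.130 -0.247 | dist 0.234 ang 0.29 clk 10.75
```

```bash
python3 -m pendant '[{"trans": [-0.004,0.03,0.002],"rotvec": [0.01,-0.016,-0.03]},{"trans": [-0.009,0.075,0.005],"rotvec": [0.026,-0.042,-0.08]},{"trans": [-0.016,0.125,0.008],"rotvec": [0.043,-0.07,-0.133]},{"trans": [-0.022,0.175,0.011],"rotvec": [0.06,-0.1,-0.19]},{"trans": [-0.026,0.215,0.014],"rotvec": [0.074,-0.12,-0.23]}]'
python3 -m pendant '[{"trans": [-0.002,0.017,0.001],"rotvec": [0.006,-0.01,-0.017]},{"trans": [-0.002,0.017,0.001],"rotvec": [0.006,-0.01,-0.017]}]'
python3 - <<'E'
from h import *
ci=camera_info("top");psi=np.pi-.169;C=np.array([.495,-.206,0]);S=scoopR(psi)
q,d=grab_frame("top");np.savez("t10.npz",p=q,d=d)
g=q.min(axis=2);a=g[205:250,360:405];
n,l,st,c=cv2.connectedComponentsWithStats((g>175).astype(np.uint8))
for i in range(1,n):
    u,v=c[i]
    Y=S.inv().apply(pt(ci,u,v,.010)-C)
    if st[i,4]<60 and abs(Y[0])<.13 and abs(Y[1])<.06: print(st[i,4],(u.round(1),v.round(1)),Y.round(3)[:2])
row(*hand([.524,-.012,.09],np.pi+.09,.25,a=0))
row(*hand([.524,-.012,.012],np.pi+.09,0,a=0))
E
```

```text
clock: 11.25
tcp_pos: [0.6644, -0.0112, 0.1871]
orientation: [0.111, -2.876, 0.008]
contact_force: [0.2, -0.0, -2.5]
grip_width: 0.0165
gripper_force: 88.2
clock: 11.45
tcp_pos: [0.6642, 0.0074, 0.1854]
orientation: [0.141, -2.883, 0.011]
contact_force: [0.1, -0.7, -2.7]
grip_width: 0.0165
gripper_force: 88.2
1 (np.float64(383.0), np.float64(172.0)) [-0.123 -0.028]
1 (np.float64(370.0), np.float64(236.0)) [ 0.097 -0.045]
4 (np.float64(379.5), np.float64(236.5)) [ 0.094 -0.014]
3 (np.float64(373.3), np.float64(239.3)) [ 0.106 -0.033]
4 (np.float64(378.0), np.float64(239.8)) [ 0.105 -0.017]
1 (np.float64(391.0), np.float64(242.0)) [0.106 0.026]
row -0.004 -0.003 -0.004 0.001 -0.006 0.004 | dist 0.007 ang 0.01 clk 11.5
row 0.013 -0.003 0.047 0.002 -0.256 0.004 | dist 0.048 ang 0.26 clk 11.5
```

Run:
```python
from h import *
g=np.load("t10.npz")["p"].min(axis=2);g0=np.load("top0.npz")["p"].min(axis=2)
print(g[230:246,368:404]);print("t0");print(g0[222:238,372:396])
```

```text
[[101 147 132 144 145 144 144 144 142 146 143 145 145 143 143 141 143 144
  143 143 146 141 143 143 144 145 146 142 143 143 141  96  72 115 142  62]
 [110 141 142 143 143 145 143 145 143 145 147 144 144 144 144 142 142 143
  143 143 145 140 142 143 144 144 143 142 142 145 145  92  72 153 147  57]
 [131 135 118 146 145 145 142 145 143 141 142 146 144 143 143 145 144 145
  143 141 143 143 144 146 144 144 143 145 144 142 142  91  72 138 144  59]
 [139 138 106 145 146 146 147 143 142 143 144 145 146 144 144 143 143 144
  143 143 144 144 141 139 142 143 142 142 143 142 142  76  64 137 143  55]
 [144 141 134 147 147 143 147 145 145 144 143 135 129 142 145 144 143 144
  144 144 142 144 144 143 142 142 141 143 144 140 144  76  75 131 117  55]
 [148 173 141 145 145 145 144 147 143 144 133 164 163 146 144 147 143 143
  143 144 144 143 143 145 145 142 143 144 142 143 128  73  79 133 106  53]
 [148 140 181 146 146 145 142 144 146 147 170 205 224 135 146 144 144 144
  146 145 143 142 144 143 144 143 143 145 144 143 125  71  99 139 105  52]
 [145 104 159 146 145 146 146 145 147 143 153 180 193 141
[... 2204 characters left out ...]
43 129 144 187 134 144 142 143 140 140 140 139 142 138 142 142 144
  141 142 147 155 158 148]
 [141 145 150 198 218 132 142 143 143 143 142 143 143 140 140 143 140 140
  142 140 143 140 141 139]
 [143 144 145 172 177 144 143 140 142 143 142 144 141 142 141 140 142 138
  141 122 134 132 142 140]
 [143 143 145 146 146 144 143 142 141 143 142 141 141 143 143 140 143 141
  147 148 208 173 144 143]
 [142 141 141 146 144 142 143 141 143 142 143 144 143 139 144 143 140 140
  145 196 222 171 142 144]
 [142 142 142 145 144 142 140 142 143 143 141 143 141 142 143 141 139 141
  142 166 176 146 141 143]
 [144 142 140 143 142 141 143 141 143 142 142 143 142 144 142 140 142 142
  141 146 145 143 141 141]]
```

All four chips are back in the tray. Now I level the scoop gently and set it down.

```bash
python3 -m pendant '[{"trans": [0.002,-0.001,0.008],"rotvec": [0,-0.04,0]},{"trans": [0.004,-0.002,0.017],"rotvec": [0,-0.09,0]},{"trans": [0.007,-0.003,0.027],"rotvec": [0,-0.14,0]},{"trans": [0.01,-0.003,0.037],"rotvec": [0.001,-0.2,0.002]},{"trans": [0.013,-0.003,0.047],"rotvec": [0.002,-0.256,0.004]}]'
python3 -m pendant '[{},{}]'
python3 - <<'E'
from h import *
row(*hand([.524,-.012,.0],np.pi+.09,0,a=0));print(r.get_obs()["tcp_pos"])
E
```

```text
clock: 12.0
tcp_pos: [0.6402, -0.0064, 0.144]
orientation: [-0.13, 3.136, -0.004]
contact_force: [-0.4, -1.0, -2.9]
grip_width: 0.0162
gripper_force: 88.3
clock: 12.2
tcp_pos: [0.6407, -0.005, 0.1445]
orientation: [-0.133, 3.139, -0.003]
contact_force: [0.2, 0.5, -2.4]
grip_width: 0.0164
gripper_force: 88.2
row -0.000 0.003 0.013 -0.002 0.000 -0.006 | dist 0.013 ang 0.01 clk 12.2
[ 0.64067778 -0.00495804  0.1445493 ]
```

```bash
python3 -m pendant '[{"trans": [0,0,0.005]},{"trans": [0,0,0.01]},{"trans": [0,0,0.0125]},{"trans": [0,0,0.0135]},{"trans": [0,0,0.0135]}]'
python3 - <<'E'
from h import *
o=r.get_obs();print(o["tcp_pos"],o["contact_force"],o["moment"])
cs=camera_info("side");d0=np.load("side0.npz")["p"]
q,d=grab_frame("side");np.savez("s11.npz",p=q,d=d)
S=scoopR(np.pi+.09);C=np.array([.524,-.012,0])
g=q.min(axis=2)
n,l,st,c=cv2.connectedComponentsWithStats((g>170).astype(np.uint8))
for i in range(1,n):
    u,v=c[i]
    if st[i,4]>=8:
        ys,xs=np.where(l==i);X=S.inv().apply(dp(cs,u,v,np.median(d[ys,xs]))-C)
        if abs(X[0])<.1 and abs(X[1])<.08: print(st[i,4],(u.round(1),v.round(1)),X.round(3))
E
```

```text
clock: 12.7
tcp_pos: [0.6423, -0.003, 0.132]
orientation: [-0.136, 3.134, -0.001]
contact_force: [1.5, -0.6, 5.6]
grip_width: 0.0165
gripper_force: 89.7
[ 0.64232411 -0.00296092  0.13204981] [ 1.46404263 -0.60321478  5.62361646] [-0.16331167  0.21428864  0.06555552]
8 (np.float64(348.4), np.float64(157.1)) [-0.092  0.014  0.238]
22 (np.float64(317.1), np.float64(204.2)) [-0.011  0.003  0.094]
31 (np.float64(323.9), np.float64(216.1)) [-0.04  -0.019  0.026]
12 (np.float64(331.6), np.float64(215.8)) [-0.056 -0.001  0.038]
37 (np.float64(329.6), np.float64(228.4)) [-0.038  0.034  0.024]
33 (np.float64(320.5), np.float64(230.0)) [-0.011  0.034  0.025]
```

The scoop stands level with balls at scoop x of about -40, -38 and -11 mm, behind the hump. I release, rise and turn.

```bash
python3 -m pendant '[{},{},{},{},{}]' 0.085
python3 -m pendant '[{"trans": [0,0,-0.02]},{"trans": [0,0,-0.05]},{"trans": [0,0,-0.09]},{"trans": [0,0,-0.12]},{"trans": [0,0,-0.12]}]'
python3 - <<'E'
from h import *
o=r.get_obs();print(o["tcp_pos"],o["contact_force"])
p,d=grab_frame("wrist");z=camera_info("wrist");np.savez("w12.npz",p=p,d=d,**z)
q=[]
for v in range(0,400,1):
  for u in range(150,500,1):
    if d[v,u]>0: q.append(dp(z,u,v,d[v,u]))
q=np.array(q)
m=(q[:,2]>.078)&(q[:,2]<.11)&(abs(q[:,1])<.08)&(q[:,0]<.56)&(q[:,0]>.48)
L=q[m];print("n",m.sum(),"loop bounds",L.min(0).round(4),L.max(0).round(4),L.mean(0).round(4))
T=L[L[:,2]>.089];vv=np.linalg.svd((T-T.mean(0))[:,:2])[2][0];print(T.mean(0).round(4),"dir",vv, T.min(0).round(4),T.max(0).round(4))
m=(q[:,2]>.078)&(q[:,2]<.10)&(abs(q[:,1])<.03)&(q[:,0]<.69)&(q[:,0]>.585);H=q[m]
print("handle",H.min(0).round(4),H.max(0).round(4),H.mean(0).round(4))
E
```

```text
clock: 13.25
tcp_pos: [0.6407, -0.0029, 0.1306]
orientation: [-0.136, 3.137, -0.001]
contact_force: [1.0, 0.0, 0.5]
grip_width: 0.0847
gripper_force: 0.0
clock: 13.75
tcp_pos: [0.643, -0.003, 0.2559]
orientation: [-0.136, 3.128, -0.0]
contact_force: [0.3, 0.7, -0.0]
grip_width: 0.0853
gripper_force: 0.0
[ 0.64299981 -0.00297211  0.25593347] [ 0.26835669  0.68948755 -0.02064338]
n 1518 loop bounds [ 0.5281 -0.0401  0.078 ] [0.5413 0.0182 0.0941] [ 0.5352 -0.0115  0.0901]
[ 0.5348 -0.0116  0.0916] dir [-0.08891112  0.99603956] [ 0.5281 -0.0331  0.0891] [0.5412 0.0102 0.0941]
handle [ 0.6046 -0.0136  0.0781] [0.6764 0.0098 0.0843] [ 0.6389 -0.0021  0.0819]
```

```bash
python3 -m pendant '[{"trans": [0.02,0,0],"rotvec": [0,0,0.15]},{"trans": [0.05,0,0],"rotvec": [0,0,0.3]},{"trans": [0.08,0,0],"rotvec": [0,0,0.45]},{"trans": [0.108,0,0],"rotvec": [0,0,0.6]},{"trans": [0.108,0,0],"rotvec": [0,0,0.75]}]'
python3 -m pendant '[{"rotvec": [0,0,0.15]},{"rotvec": [0,0,0.3]},{"rotvec": [0,0,0.45]},{"rotvec": [0,0,0.6]},{"rotvec": [0,0,0.75]}]'
python3 -m pendant '[{"rotvec": [0,0,0.07]},{"rotvec": [0,0,0.07]}]'
python3 - <<'E'
from h import *
psi=np.pi+.089
p=np.array([.5346,-.012,.088+.054]);T=toolR(psi,0,-np.pi/2)
row(p,T);print(r.get_obs()["joints"].round(2))
E
```

```text
clock: 14.3
tcp_pos: [0.5286, -0.0131, 0.2489]
orientation: [-1.032, -2.964, 0.003]
contact_force: [0.7, -0.4, -1.0]
grip_width: 0.0849
gripper_force: 0.0
clock: 14.8
tcp_pos: [0.5322, -0.0123, 0.2493]
orientation: [2.047, 2.383, -0.002]
contact_force: [-0.4, -0.1, 0.2]
grip_width: 0.0851
gripper_force: 0.0
clock: 15.0
tcp_pos: [0.5323, -0.0121, 0.2494]
orientation: [2.122, 2.316, -0.002]
contact_force: [0.2, -0.2, -0.2]
grip_width: 0.0849
gripper_force: 0.0
row 0.000 0.002 0.107 -0.000 0.001 -0.002 | dist 0.107 ang 0.00 clk 15.0
[-0.45  0.32  0.43  1.97 -0.17  0.88  0.16]
```

```bash
python3 -m pendant '[{"trans": [0,0.001,0.01]},{"trans": [0,0.002,0.04]},{"trans": [0,0.002,0.07]},{"trans": [0,0.002,0.095]},{"trans": [0,0.002,0.106]}]' 0.04
python3 -m pendant '[{},{}]'
python3 - <<'E'
from h import *
psi=np.pi+.089
row(np.array([.5346,-.012,.142]),toolR(psi,0,-np.pi/2));print(r.get_obs()["contact_force"])
E
python3 -m pendant '[{},{},{},{}]' 0 90
python3 -m pendant '[{"trans": [0,0,-0.004]},{"trans": [0,0,-0.01]},{"trans": [0,0,-0.02]},{"trans": [0,0,-0.02]},{"trans": [0,0,-0.02]}]'
python3 - <<'E'
from h import *
o=r.get_obs();print(o["contact_force"],o["moment"],o["grip_width"])
q,d=grab_frame("side");np.savez("s13.npz",p=q,d=d);cs=camera_info("side")
S=scoopR(np.pi+.09);C=o["tcp_pos"]-S.apply([-.010,0,.142])
g=q.min(axis=2)
n,l,st,c=cv2.connectedComponentsWithStats((g>170).astype(np.uint8))
for i in range(1,n):
    u,v=c[i]
    if st[i,4]>=8:
        ys,xs=np.where(l==i);X=S.inv().apply(dp(cs,u,v,np.median(d[ys,xs]))-C)
        if abs(X[0])<.1 and abs(X[1])<.08: print(st[i,4],(u.round(1),v.round(1)),X.round(3))
E
```

```text
clock: 15.5
tcp_pos: [0.5335, -0.0122, 0.1415]
orientation: [-2.119, -2.317, 0.004]
contact_force: [-0.2, -0.4, 0.5]
grip_width: 0.0398
gripper_force: 0.0
clock: 15.7
tcp_pos: [0.5356, -0.0123, 0.145]
orientation: [2.12, 2.315, 0.002]
contact_force: [-0.3, 0.1, -0.1]
grip_width: 0.0398
gripper_force: 0.0
row 0.000 -0.001 0.003 0.002 0.001 -0.001 | dist 0.003 ang 0.00 clk 15.7
[-0.26775502  0.06104092 -0.05100227]
clock: 16.1
tcp_pos: [0.536, -0.0121, 0.1458]
orientation: [2.12, 2.314, 0.005]
contact_force: [-0.9, 0.2, 5.8]
grip_width: 0.0082
gripper_force: 88.1
clock: 16.6
tcp_pos: [0.5354, -0.012, 0.165]
orientation: [2.12, 2.315, 0.003]
contact_force: [-0.1, -0.0, -3.0]
grip_width: 0.0079
gripper_force: 87.9
[-0.11644594 -0.03514338 -2.95357549] [-0.02540427  0.07997749 -0.02234054] 0.00793888985422001
9 (np.float64(309.6), np.float64(153.1)) [0.015 0.015 0.248]
32 (np.float64(323.8), np.float64(211.1)) [-0.038 -0.022  0.021]
8 (np.float64(333.1), np.float64(213.5)) [-0.055  0.011  0.033]
36 (np.float64(329.6), np.float64(223.3)) [-0.036  0.033  0.02 ]
31 (np.float64(320.5), np.float64(224.9)) [-0.01   0.031  0.019]
```

```bash
python3 -m pendant '[{"trans": [0,0,-0.02]},{"trans": [0,0,-0.04]},{"trans": [0,0,-0.06]},{"trans": [0,0,-0.06]}]'
python3 - <<'E'
from h import *
z=dict(np.load("w1.npz"));print(pt(z,548,171,.037))
psi=np.pi+.187;S=scoopR(psi);org=np.array([.5018,.2059,.0])+S.apply([.008,0,0])
p=org+S.apply([-.010,0,.1445]);print(p)
row(p+[0,0,.075],toolR(psi,0,-np.pi/2))
E
```

```text
clock: 17.05
tcp_pos: [0.5364, -0.0122, 0.2265]
orientation: [2.119, 2.313, 0.007]
contact_force: [0.1, -0.4, -3.3]
grip_width: 0.0082
gripper_force: 88.2
[0.58900197 0.1607834  0.037     ]
[0.50376513 0.20627182 0.1445    ]
row 0.220 -0.013 0.007 0.006 0.001 -0.099 | dist 0.221 ang 0.10 clk 17.05
```

```bash
python3 -m pendant '[{"trans": [0.015,-0.001,0],"rotvec": [0,0,-0.01]},{"trans": [0.045,-0.003,0.001],"rotvec": [0,0,-0.03]},{"trans": [0.08,-0.005,0.002],"rotvec": [0,0,-0.05]},{"trans": [0.115,-0.008,0.003],"rotvec": [0,0,-0.07]},{"trans": [0.15,-0.01,0.004],"rotvec": [0,0,-0.09]}]'
python3 -m pendant '[{"trans": [0.03,-0.002,0],"rotvec": [0,0,-0.005]},{"trans": [0.055,-0.003,0],"rotvec": [0,0,-0.01]},{"trans": [0.068,-0.003,0],"rotvec": [0,0,-0.01]},{"trans": [0.072,-0.003,0],"rotvec": [0,0,-0.01]},{"trans": [0.072,-0.003,0],"rotvec": [0,0,-0.01]}]'
python3 - <<'E'
from h import *
psi=np.pi+.187;S=scoopR(psi);org=np.array([.5040,.2079,.0])+S.apply([.008,0,0])
p=org+S.apply([-.010,0,.1445])
row(p+[0,0,.075],toolR(psi,0,-np.pi/2))
# check: basin rim & scoop in side/top depth, in scoop frame
o=r.get_obs();C=o["tcp_pos"]-S.apply([-.010,0,.1445]);print("scoop org",C)
cs=camera_info("side");q,d=grab_frame("side");np.savez("s14.npz",p=q,d=d)
P=np.array([S.inv().apply(dp(cs,u,v,d[v,u])-C) for v in range(110,230) for u in range(230,370) if d[v,u]>0])
w=P[:,2]+C[2]
B=P[(w>.028)&(w<.043)&(abs(P[:,0])<.11)&(abs(P[:,1])<.1)]
print("rim x",np.percentile(B[:,0],[1,99]).round(3),"y",np.percentile(B[:,1],[1,99]).round(3),len(B))
ci=camera_info("top");d=np.load("top0.npz")["d"]
P=np.array([S.inv().apply(dp(ci,u,v,d[v,u])-C) for v in range(170,250) for u in range(230,300) if d[v,u]>0])
w=P[:,2]+C[2];B=P[(w>.025)&(w<.045)&(abs(P[:,0])<.11)&(abs(P[:,1])<.1)]
print("top rim x",np.percentile(B[:,0],[1,99]).round(3),"y",np.percentile(B[:,1],[1,99]).round(3),len(B))
E
```

```text
clock: 17.55
tcp_pos: [0.5102, 0.1387, 0.2188]
orientation: [2.013, 2.412, -0.002]
contact_force: [0.1, -0.3, -3.6]
grip_width: 0.0077
gripper_force: 88.2
clock: 18.05
tcp_pos: [0.496, 0.2066, 0.2198]
orientation: [2.002, 2.419, -0.0]
contact_force: [0.1, -0.8, -2.8]
grip_width: 0.0077
gripper_force: 88.2
row -0.000 0.010 0.000 0.001 0.002 0.001 | dist 0.010 ang 0.00 clk 18.05
scoop org [0.48620202 0.20470466 0.07526299]
rim x [-0.093  0.055] y [-0.06   0.071] 332
top rim x [-0.093  0.056] y [-0.063  0.067] 398
```

```bash
python3 -m pendant '[{"trans": [-0.003,0.006,0]},{"trans": [-0.003,0.0105,0]},{"trans": [-0.003,0.0105,0.015]},{"trans": [-0.003,0.0105,0.03]},{"trans": [-0.003,0.0105,0.045]}]'
python3 -m pendant '[{"trans": [0,0,0.01]},{"trans": [0,0,0.018]},{"trans": [0,0,0.023]},{"trans": [0,0,0.025]},{"trans": [0,0,0.025]}]'
python3 - <<'E'
from h import *
o=r.get_obs();print(o["tcp_pos"],o["contact_force"],o["moment"])
E
```

```text
clock: 18.6
tcp_pos: [0.5082, 0.205, 0.1751]
orientation: [2.004, 2.416, 0.003]
contact_force: [0.4, 0.7, -3.7]
grip_width: 0.0079
gripper_force: 88.2
clock: 19.1
tcp_pos: [0.5075, 0.2058, 0.1505]
orientation: [2.002, 2.418, 0.002]
contact_force: [0.5, -0.7, -3.1]
grip_width: 0.0078
gripper_force: 88.2
[0.50750794 0.20575389 0.15054156] [ 0.51363974 -0.68896665 -3.0814704 ] [-0.01956062  0.09673499 -0.01404133]
```

```bash
python3 -m pendant '[{"trans": [0,0,0.001]},{"trans": [0,0,0.002]},{"trans": [0,0,0.003]},{"trans": [0,0,0.003]}]'
python3 - <<'E'
from h import *
o=r.get_obs();print(o["tcp_pos"],o["contact_force"],o["moment"])
cs=camera_info("side");q,d=grab_frame("side");np.savez("s15.npz",p=q,d=d)
S=scoopR(np.pi+.187);C=o["tcp_pos"]-S.apply([-.010,0,.1445])
n,l,st,c=cv2.connectedComponentsWithStats((q.min(axis=2)>170).astype(np.uint8))
for i in range(1,n):
    u,v=c[i]
    if st[i,4]>=5:
        ys,xs=np.where(l==i);X=S.inv().apply(dp(cs,u,v,np.median(d[ys,xs]))-C)
        if abs(X[0])<.1 and abs(X[1])<.08: print(st[i,4],(u.round(1),v.round(1)),X.round(3))
E
```

```text
clock: 19.5
tcp_pos: [0.5077, 0.206, 0.1497]
orientation: [2.003, 2.419, 0.004]
contact_force: [-6.5, -2.1, 18.1]
grip_width: 0.008
gripper_force: 91.2
[0.50772502 0.20599245 0.1496997 ] [-6.53875233 -2.06298815 18.10306725] [-0.53374494  1.50062089 -0.02149654]
7 (np.float64(284.1), np.float64(119.9)) [0.018 0.016 0.252]
9 (np.float64(307.6), np.float64(167.0)) [-0.077 -0.043  0.032]
117 (np.float64(311.5), np.float64(176.8)) [-0.07   0.007  0.026]
334 (np.float64(284.0), np.float64(183.7)) [ 0.017 -0.017  0.006]
37 (np.float64(304.9), np.float64(183.5)) [-0.038  0.029  0.022]
```

```bash
python3 -m pendant '[{"trans": [0,0,-0.0015]},{"trans": [0,0,-0.0015]},{"trans": [0,0,-0.0015]}]'
python3 -m pendant '[{},{},{},{}]' 0.04
python3 -m pendant '[{"trans": [0,0,-0.01]},{"trans": [0,0,-0.03]},{"trans": [0,0,-0.07]},{"trans": [0,0,-0.11]},{"trans": [0,0,-0.15]}]'
python3 -m pendant '[{"trans": [0,0,-0.04]},{"trans": [0,0,-0.06]},{"trans": [0,0,-0.06]}]'
python3 - <<'E'
from h import *
p,d=grab_frame("wrist");z=camera_info("wrist");np.savez("w16.npz",p=p,d=d,**z)
S=scoopR(np.pi+.187);C=np.array([.5077,.206,.004])-S.apply([-.010,0,0])
P=np.array([S.inv().apply(dp(z,u,v,d[v,u])-C) for v in range(0,400) for u in range(0,640) if d[v,u]>0])
m=(P[:,2]>.075)&(P[:,2]<.1)&(abs(P[:,0]+.01)<.03)&(abs(P[:,1])<.03);print("loop",m.sum(),P[m].mean(0).round(4),P[m].min(0).round(3),P[m].max(0).round(3))
m=(P[:,2]>.06)&(P[:,2]<.1)&(P[:,0]<-.075)&(P[:,0]>-.17)&(abs(P[:,1])<.03);print("handle",m.sum(),P[m].mean(0).round(4) if m.any() else 0)
for n in("side","top"):
  q,d=grab_frame(n);c=camera_info(n);np.savez(n+"16.npz",p=q,d=d)
  r0=(110,230,230,370) if n=="side" else (130,250,220,310)
  Q=np.array([S.inv().apply(dp(c,u,v,d[v,u])-C) for v in range(*r0[:2]) for u in range(*r0[2:]) if d[v,u]>0])
  H=Q[(Q[:,0]<-.085)&(Q[:,0]>-.15)&(abs(Q[:,1])<.02)&(Q[:,2]>.05)&(Q[:,2]<.11)]
  L=Q[(abs(Q[:,0]+.01)<.015)&(abs(Q[:,1])<.02)&(Q[:,2]>.075)&(Q[:,2]<.11)]
  print(n,"handle",len(H),H.mean(0).round(4) if len(H) else 0,np.polyfit(H[:,0],H[:,2],1) if len(H)>5 else 0,"loop",len(L),L.mean(0).round(4) if len(L) else 0)
  # balls: points with 15<z<32 inside basket
  hsv=q[r0[0]:r0[1],r0[2]:r0[3]]
  g=hsv.min(axis=2).astype(np.uint8)
  cc=cv2.HoughCircles(cv2.resize(g,None,fx=4,fy=4,interpolation=cv2.INTER_CUBIC),cv2.HOUGH_GRADIENT,1,22,param1=120,param2=14,minRadius=14,maxRadius=30)
  if cc is not None:
    for x,y,rr in cc[0]:
      u,v=r0[2]+x/4,r0[0]+y/4; X=S.inv().apply(pt(c,u,v,.022)-C)
      if -.07<X[0]<.06 and abs(X[1])<.06: print("circle",u,v,rr/4,X.round(3),g[int(y/4),int(x/4)])
print(r.get_obs()["tcp_pos"],r.get_obs()["contact_force"])
E
```

```text
clock: 19.85
tcp_pos: [0.5078, 0.2061, 0.1498]
orientation: [2.002, 2.418, 0.004]
contact_force: [-2.6, -0.8, 7.7]
grip_width: 0.008
gripper_force: 89.8
clock: 20.25
tcp_pos: [0.5074, 0.2058, 0.1488]
orientation: [2.002, 2.418, 0.001]
contact_force: [-0.5, -0.2, -0.2]
grip_width: 0.0401
gripper_force: 0.0
clock: 20.75
tcp_pos: [0.5069, 0.2055, 0.3011]
orientation: [2.003, 2.418, 0.002]
contact_force: [2.1, 1.2, 0.3]
grip_width: 0.04
gripper_force: 0.0
clock: 21.05
tcp_pos: [0.5083, 0.2061, 0.3632]
orientation: [2.001, 2.416, 0.012]
contact_force: [-0.2, -0.5, 0.2]
grip_width: 0.0398
gripper_force: 0.0
loop 504 [-0.0079 -0.0024  0.0901] [-0.012 -0.03   0.075] [-0.003  0.03   0.094]
handle 1364 [-0.1124 -0.0024  0.0804]
side handle 122 [-0.1165  0.0069  0.0819] [0.01375197 0.08349327] loop 32 [-0.0095  0.0029  0.0931]
top handle 112 [-0.1182  0.0018  0.086 ] [0.00919577 0.08705871] loop 36 [-0.0093  0.0052  0.0942]
circle 269.125 202.875 6.8 [-0.022  0.025  0.018] 156
circle 263.375 209.875 4.15 [-0.003  0.002  0.018] 195
circle 270.375 209.625 5.325 [0.001 0.025 0.018] 201
circle 271.125 189.875 5.95 [-0.063  0.04   0.018] 188
circle 268.625 196.875 4.3 [-0.042  0.027  0.018] 213
circle 279.625 221.875 5.125 [0.047 0.046 0.018] 193
circle 259.375 200.875 6.15 [-0.036 -0.005  0.018] 192
[0.50636124 0.20567161 0.35836313] [-0.78974709 -0.22789068  0.19198394]
```

Run:
```python
from h import *
z=dict(np.load("w16.npz"));d=z["d"]
S=scoopR(np.pi+.187);C=np.array([.5077,.206,.004])-S.apply([-.010,0,0])
m=np.zeros(d.shape,np.uint8);X=np.zeros(d.shape+(3,))
for v in range(400):
  for u in range(640):
    if d[v,u]>0:
      X[v,u]=S.inv().apply(dp(z,u,v,d[v,u])-C);x=X[v,u]
      m[v,u]= .016<x[2]<.034 and -.05<x[0]<.05 and abs(x[1])<.04
m=cv2.morphologyEx(m,cv2.MORPH_OPEN,np.ones((7,7),np.uint8))
n,l,st,c=cv2.connectedComponentsWithStats(m)
for i in range(1,n):
  P=X[l==i];print(st[i,4],P.mean(0).round(3),P.min(0).round(3),P.max(0).round(3))
```

```text
291 [-0.04  -0.028  0.021] [-0.05  -0.038  0.016] [-0.029 -0.018  0.034]
147 [-0.019  0.026  0.022] [-0.025  0.017  0.016] [-0.014  0.036  0.026]
264 [-0.04   0.026  0.021] [-0.05   0.016  0.016] [-0.03   0.037  0.025]
```

```bash
python3 -c "
from bench import r
print(r.hand_in())"
```

```text
the job is handed in; nothing more can be done
None
```

The job is handed in at about 21 s: the scoop stands flat on the basin floor with all three balls in it, and the four chips stayed in the tray.

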